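# Close up the row of tasting dishes on the service tray

## Task

One filled tasting dish still stands out in the middle of the steel tray. With the fingertips, slide it along the tray until it sits flat against the far rim of the tray and snug beside the dish that already stands there in the corner, so that the two form one straight row. Slide it, never lift or tip it, do not touch the food, and leave the corner dish, the jar and the tweezers where they are.

Things in the scene. Friction and masses are not known exactly. Their poses are not given: they have to be found in the camera images.
- tray: steel serving tray, firm on the table, 530 mm (its y) x 325 mm (its x), rim 22 mm high and 4 mm thick, floor 3 mm thick. Origin: centre of its underside, at table height. Its +x points away from the robot to the far rim; inner face of that rim at x = 158.5 mm, near rim -158.5 mm, end rims at y = +261 and -261 mm. Turned up to 12 degrees either way
- loose_dish: the dish to slide: square open white porcelain dish 85 x 85 mm, 25 mm high, upright walls, loose near the middle of the tray, turned up to 23 degrees against it; weighs 0.17 to 0.34 kg with 35 g of food in it and slides with up to 5 N. Origin: centre of its underside; x, y along its sides. Against the far rim its origin is at x = 116 mm of the tray
- bite: the food in the loose dish: round beet bite in a dark band, 40 mm across, standing loose near the middle of that dish; with its garnish its top is about 38 mm above the dish's underside. Origin: centre of its underside
- set_dish: the dish already in place: same white dish, 85 x 85 x 25 mm, with a bite fixed in it, loose, about 0.28 kg, square in the far left (+y) or far right (-y) corner of the tray, about 1 mm from the far rim and the end rim. Origin: centre of its underside. In a closed row the two dishes' origins are 85 mm apart
- jar: closed amber glass jar with a steel cap, 66 mm across, 70 mm high, 0.22 kg, loose on the tray in the other far corner. Origin: centre of its underside
- tweezers: black steel plating tweezers, 156 mm long, 20 mm wide, 6 mm high, loose on the tray floor along the near rim, in its left (+y) half. Origin: their middle, on the tray floor; their y runs along them
Mind the look-alikes: they are no part of the job. Leave any orange, purple or yellow look-alike of the set_dish alone.

How it is judged:
By the outcome, as a careful person would: the job done as asked, in the order asked, and still so for the second after the job is handed in, with the robot touching nothing.
It also fails if it takes over 51 s, if anything falls off the work surface, if the arm or the gripper's body presses on something with over 40 N, if the wrist force passes 120 N, or if a joint passes its speed limit or range.

## Robot

A 6-joint arm with a two-finger parallel gripper is mounted at the origin on the work surface. World frame = base frame: x ahead of the robot, y to its left, z up, the work surface at z = 0. Lengths are in m, angles in rad, forces in N, time in s.
With the tool pointing down it reaches from about 0.35 to 0.975 m from the base axis. Payload 4.9 kg.
Tool frame: the origin (TCP) lies between the finger pads; the fingertips stand 22 mm ahead of it and the grasp point (between the pads) lies 3 mm ahead of it; z points along the fingers, y is the line along which they close (so a half turn about z gives the same grasp; the last joint's range is limited). The gripper opens to 85 mm and grips with 20 to 120 N. Pads are 22 mm wide; open, the fingers measure 114 mm over their backs; the gripper's body (76 mm by 85 mm) begins 54 mm behind the grasp point. The pads swing forward as they close: fully open they stand 13 mm farther back than shut.
Start: joints at [-1.396, 0.053, 1.613, -0, 1.476, -0.119], TCP at [0.181, -0.598, 0.253] pointing down, gripper open.
Joint ranges: [-3.01, 3.01], [-1.01, 2.22], [0.06, 2.58], [-1.02, 4.17], [0.09, 2.62], [-3.14, 3.14]. Speed limits (rad/s): [2.57, 2.57, 3.14, 3.14, 3.14, 3.14].

## Interface

Orientations are given as a unit quaternion [w, x, y, z].
In Python, from plant import state, grab_frame, get_calibration, job_done, recognise, regions_of gives the robot as it stands.
- The arm moves only by the tool apply_moves, never from a script. Its argument "targets" is a list of rows, each an object with "translation": the shift along the tool's x, y, z normalised to -1 to 1, where 1 is 100 mm, a list of three; "twist": the turn about the tool's z normalised to -1 to 1, where 1 is 0.1 rad; "hand": the opening, from 0 (shut) to 1 (fully open). A call has 1 to 8 rows; each row shifts and turns the commanded pose from where the row before left it, along the tool's axes as they then stand; what a row does not reach is not made up. A row lasts 1/10 s, in which the tool goes at most 50 mm and 8.59 degrees, less where a joint would pass 70% of its speed; a pose out of reach is approached as far as the arm can. A call with a number of a shift or a turn outside -1 to 1 is refused whole. A call with a gripper value outside its range is refused whole. The fingers move at their own pace and stop on an object; the grip force is fixed at half the most. Time passes only in rows, so rows that do not move let the fingers close. It gives the time, the measured TCP pose, the force, the opening and the grip force at its end, in the units of the state.
- state(): the state, without advancing time (a new reading comes with each control period).
- grab_frame(name): name is "side" or "top" or "wrist"; returns the picture (420x560x3 uint8, red, green, blue); there is no depth.
- get_calibration(name): a dict with "camera_matrix" (3x3 intrinsics, pixels), "pose" (4x4, takes a point from camera to world coordinates). Camera axes: x right, y up, looking along -z (the intrinsics and any distortion apply to the point x, -y, -z); pixel columns grow to the right and rows downward; lengths in m; the calibration is good to about 2 mm. A picture is of the moment at which its call begins: read the wrist's pose just before it. get_calibration takes no time and is no camera call; for the wrist camera it gives the pose at the moment of the call.
- job_done(): hands the job in; it is judged then, once.
Trained networks look in the newest picture that a camera, given by its name, has taken for a name from the list of things; names that differ only in an ending like _2 or _b are one class to them, and where a whole thing is asked for, a point or a joint stands for the part that bears it (a point fixed in the world has none). Each returns a list of dicts, best first, with "score" (0 to 1); they miss things now and then, are a little off and sometimes report something else, mostly with a low value. They report only what shows in the picture. A call takes as long as a camera call. They do not tell look-alikes from the thing itself.
- recognise(camera, query): "point" ([x, y, z] in m, in world coordinates, good to about 4 mm: the middle of the surface that is visible of it).
- regions_of(camera, query): "pixels" (420x560 bool, what is visible of it).
The state is a dict: "time": time; "joint_pos": joint angles; "joint_vel": joint speeds; "joint_efforts": joint torques, N m; "tool_pos": TCP position; "tool_rot": TCP orientation; "contact_force": force on the tool from outside, world axes, zero at the start; "ft_torque": the same for the moment, N m; "gripper_width": opening from 0.0 (shut) to 1.0 (fully open); "grasp_force": force on a finger pad.
Only numpy, scipy, OpenCV 4.12 (cv2) and the standard library are available. Lean on these libraries where they do the work, as an engineer would, in place of code of your own. Each camera call takes 0.05 s, during which the arm holds its last target. There are 200 camera calls.

## Working session

There is one attempt and no reset: what is moved stays moved. The work goes in short steps, Python scripts to look and compute and a tool call to move; the robot and the scene stay as the last step left them, time stands still between calls to the robot, and variables do not carry over. Pictures are saved under pics/ and viewed, at most 10 in all, crops included, and the job is handed in when it is done.

Besides the shell and the picture viewer there is one more tool, called after "Emit:" in YAML: its name, and indented under it one key for each argument. apply_moves: Moves the arm, as the interface text tells. Its arguments: {"type":"object","properties":{"targets":{"type":"array"}},"required":["targets"]}

```bash
mkdir -p pics; cat > h.py <<'E'
import numpy as np, cv2
from plant import *
def cal(n):
    c=get_calibration(n); return np.array(c["camera_matrix"]),np.array(c["pose"])
def ray(c,uv):
    K,T=c; d=np.linalg.inv(K)@[uv[0],uv[1],1.]; d=d*[1,-1,-1]; return T[:3,3],T[:3,:3]@d
def at(c,uv,z):
    o,d=ray(c,uv); return o+d*(z-o[2])/d[2]
def proj(c,p):
    K,T=c; q=T[:3,:3].T@(np.array(p)-T[:3,3]); q=K@(q*[1,-1,-1]); return q[:2]/q[2]
def save(n,f):
    im=grab_frame(n); cv2.imwrite(f,cv2.cvtColor(im,cv2.COLOR_RGB2BGR)); return im
E
python3 - <<'E'
from h import *
for n in ["top","side"]:
    save(n,f"pics/{n}0.png"); c=cal(n); print(n,c[1][:3,3].round(3), get_calibration(n).keys())
    for q in ["tray","loose_dish","bite","jar","tweezers"]:
        for r in recognise(n,q)[:4]:
            print(q,np.round(r["point"],4),round(r["score"],2),proj(c,r["point"]).round())
print(state())
E
```

```text
top [ 0.339 -0.043  1.206] dict_keys(['camera_matrix', 'pose'])
tray [ 0.4972 -0.0418  0.003 ] 0.78 [272. 223.]
tray [ 0.5219 -0.0925  0.0354] 0.57 [294. 211.]
loose_dish [ 0.5285 -0.0915  0.0092] 0.82 [293. 210.]
bite [ 0.5221 -0.0938  0.0361] 0.68 [295. 211.]
jar [0.6156 0.1613 0.0714] 0.66 [184. 168.]
tweezers [0.3707 0.1028 0.0085] 0.89 [210. 277.]
side [0.368 0.597 0.732] dict_keys(['camera_matrix', 'pose'])
tray [0.4927 0.0126 0.0037] 0.77 [290. 242.]
loose_dish [ 0.5248 -0.0829  0.013 ] 0.61 [286. 208.]
bite [ 0.5206 -0.0808  0.0315] 0.58 [288. 203.]
jar [0.6088 0.1815 0.0641] 0.63 [212. 275.]
tweezers [0.3698 0.1138 0.0088] 0.75 [336. 289.]
tweezers [ 0.6345 -0.2533  0.0161] 0.66 [263. 157.]
tweezers [ 0.5199 -0.0829  0.0332] 0.15 [289. 202.]
{'time': 0.6, 'joint_pos': array([-1.39599982e+00,  5.27019966e-02,  1.61288419e+00,  1.55170857e-05,
        1.47596368e+00, -1.18990968e-01]), 'joint_vel': array([-8.25435975e-05, -1.25460726e-03,  1.31781613e-03,  1.38141923e-03,
        5.99658606e-04,  4.47455358e-04]), 'joint_efforts': array([-4.03885115e-04, -3.93405783e+01, -3.70229208e+01, -1.21019157e-04,
        6.31254934e-04,  1.93427354e-05]), 'tool_pos': array([ 0.1809964 , -0.59821595,  0.25331179]), 'tool_rot': array([2.11713308e-05, 9.89230608e-01, 1.46365309e-01, 8.31759737e-06]), 'contact_force': array([ 0.70245281,  0.69689647, -0.11143143]), 'ft_torque': array([ 0.02096695,  0.03600895, -0.00104967]), 'grasp_force': 0.0, 'gripper_width': 1.0012159098087399}
```

```bash
python3 -c "
import cv2,numpy as np
a=cv2.imread('pics/top0.png');b=cv2.imread('pics/side0.png')
cv2.imwrite('pics/both.png',cv2.resize(np.vstack([a,b]),None,fx=.71,fy=.71))"
```

```text
(no output)
```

View pics/top0.png

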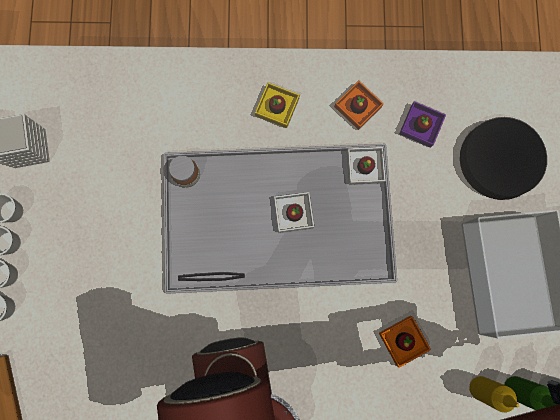

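View pics/side0.png

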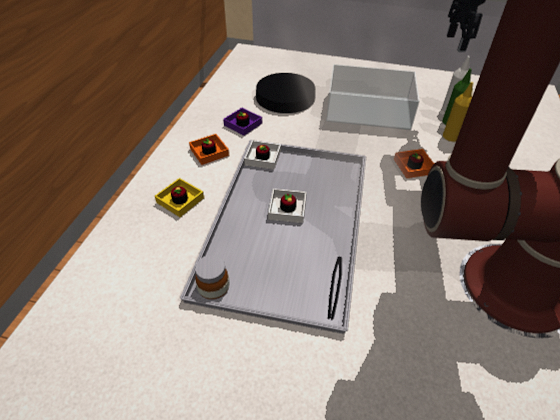

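The top view shows the tray at px (163–395, 145–292), the loose dish at (293,212), the set dish in the far right corner at (365,166) and the jar far left. The tweezers are near left. The coloured dishes are decoys outside the tray. Next I'll measure the geometry.

```bash
cat >> h.py <<'E'
def white_rects(im,c,z,thr=150,amin=300):
    hsv=cv2.cvtColor(im,cv2.COLOR_RGB2HSV); out=[]
    return hsv
def quad(mask,c,z):
    n,l,s,_=cv2.connectedComponentsWithStats(mask.astype(np.uint8)); k=1+np.argmax(s[1:,4])
    p=np.argwhere(l==k)[:,::-1]; hull=cv2.convexHull(p.astype(np.int32))[:,0]
    w=np.array([at(c,q,z)[:2] for q in hull])
    r=cv2.minAreaRect((w*1000).astype(np.float32)); return r, s[k]
def go(x,y,z,yaw):
    "shift in tool axes (units of 100mm) and twist (0.1 rad) to reach TCP x,y,z with tool x at world yaw (deg)"
    s=state(); p=s["tool_pos"]; w,qx,qy,qz=s["tool_rot"]; cur=np.arctan2(2*(qx*qy+w*qz),1-2*(qy*qy+qz*qz))
    d=np.array([x,y,z])-p; c,sn=np.cos(cur),np.sin(cur)
    t=np.array([c*d[0]+sn*d[1], sn*d[0]-c*d[1], -d[2]])*10
    dy=(np.degrees(cur)-yaw+180)%360-180
    return t.round(3), round(np.radians(dy)*10,3), "cur",p.round(4),np.degrees(cur).round(2)
E
python3 - <<'E'
from h import *
for n in ["top","side"]:
    im=grab_frame(n); c=cal(n)
    for q,z in [("tray",.022),("loose_dish",.028),("set_dish",.028),("jar",.07)]:
        for r in regions_of(n,q)[:3]:
            m=np.array(r["pixels"])
            if m.sum()<20: continue
            rr,s=quad(m,c,z); print(n,q,round(r["score"],2),m.sum(),"c",np.round(rr[0],1),"sz",np.round(rr[1],1),"ang",round(rr[2],1),s)
            if q=="tray" and n=="top":
                for uv in cv2.boxPoints(cv2.minAreaRect(np.argwhere(m)[:,::-1].astype(np.float32))): print(at(c,uv,.022).round(4))
print(go(.40,-.1,.18,-2))
E
```

```text
top tray 0.87 28380 c [512.6 -55.1] sz [337.3 541.4] ang 3.0 [  163   144   234   150 28380]
[0.6649 0.233  0.022 ]
[ 0.6989 -0.3263  0.022 ]
[ 0.3582 -0.3324  0.022 ]
[0.3303 0.203  0.022 ]
top loose_dish 0.61 1078 c [521.8 -91.5] sz [86.9 85.2] ang 8.1 [ 274  192   40   41 1078]
top set_dish 0.88 1284 c [ 789.5 -249.3] sz [87.3 94.3] ang 45.6 [ 335   81   48   48 1284]
top set_dish 0.87 1246 c [785.7 -49.7] sz [88.5 90. ] ang 69.0 [ 254   83   45   44 1246]
top set_dish 0.81 1334 c [ 635.7 -264. ] sz [89.4 92.2] ang 3.2 [ 346  147   40   38 1334]
top jar 0.67 790 c [609.5 160.9] sz [73.2 68.4] ang 1.6 [169 155  31  32 790]
side tray 0.96 22194 c [512.7 -47.2] sz [337.4 546.6] ang 2.8 [  181   140   186   195 22080]
side loose_dish 0.63 961 c [521.  -79.1] sz [ 89.1 109.2] ang 8.3 [268 188  40  35 961]
side set_dish 0.94 1066 c [782.5 -35.9] sz [95.7 99.5] ang 69.8 [ 156  179   47   37 1066]
side set_dish 0.91 677 c [ 735.  -385.4] sz [108.7 105.7] ang 65.6 [223 108  40  28 677]
side set_dish 0.73 819 c [ 633.9 -247.4] sz [ 90.2 112.3] ang 3.1 [245 141  37  29 819]
side jar 0.75 1223 c [605.7 188.4] sz [ 62.3 103. ] ang 30.1 [ 194  256   36   44 1223]
(array([ 3.539, -4.134,  0.733]), np.float64(3.287), 'cur', array([ 0.181 , -0.5982,  0.2533]), np.float64(16.83))
```

Emit:
apply_moves:
  targets:
    - {"translation":[0.327,-0.335,0],"twist":0,"hand":0.5}
    - {"translation":[0.327,-0.335,0],"twist":0,"hand":0.5}
    - {"translation":[0.327,-0.335,0],"twist":0,"hand":0.5}
    - {"translation":[0.327,-0.335,0],"twist":0,"hand":0.5}
    - {"translation":[0.327,-0.335,0],"twist":0,"hand":0.5}
    - {"translation":[0.327,-0.335,0],"twist":0,"hand":0.5}
    - {"translation":[0.327,-0.335,0],"twist":0,"hand":0.5}
    - {"translation":[0.327,-0.335,0],"twist":0,"hand":0.5}

```text
time: 1.9
tool_pos: [0.3543, -0.2642, 0.2536]
tool_rot: [0.0, 0.989, 0.146, 0.0]
contact_force: [1.5, 0.0, -0.8]
gripper_width: 0.499
grasp_force: 0.0
```

Emit:
apply_moves:
  targets:
    - {"translation":[0.327,-0.335,0],"twist":0,"hand":0.5}
    - {"translation":[0.327,-0.335,0],"twist":0,"hand":0.5}
    - {"translation":[0.327,-0.335,0],"twist":0,"hand":0.5}
    - {"translation":[0.327,-0.335,0],"twist":0,"hand":0.5}
    - {"translation":[0,0,0],"twist":0.8,"hand":0.5}
    - {"translation":[0,0,0],"twist":0.8,"hand":0.5}
    - {"translation":[0,0,0],"twist":0.8,"hand":0.5}
    - {"translation":[0,0,0],"twist":0,"hand":0.5}

```text
time: 2.7
tool_pos: [0.4402, -0.0995, 0.2534]
tool_rot: [0.0, 1.0, 0.027, 0.0]
contact_force: [-1.8, 0.4, 0.3]
gripper_width: 0.499
grasp_force: 0.0
```

```bash
python3 - <<'E'
from h import *
c=cal("wrist"); s=state(); im=save("wrist","pics/w1.png")
print(go(.44,-.1,.25,3), s["gripper_width"],s["contact_force"].round(1)); print(c[1].round(3),c[0].round(1))
for q in ["loose_dish","tray"]:
    for r in regions_of("wrist",q)[:3]:
        m=np.array(r["pixels"]); rr,st=quad(m,c,.028 if q!="tray" else .022); print(q,round(r["score"],2),np.round(rr[0],1),np.round(rr[1],1),round(rr[2],1),st)
E
```

```text
(array([-0.002,  0.003,  0.034]), np.float64(0.032), 'cur', array([ 0.4402, -0.0997,  0.2534]), np.float64(3.18)) 0.49887775529338757 [-1.8  0.4  0.3]
[[ 0.055  0.96   0.275  0.51 ]
 [-0.999  0.052  0.015 -0.095]
 [ 0.    -0.275  0.961  0.373]
 [ 0.     0.     0.     1.   ]] [[330.9   0.  280. ]
 [  0.  330.9 208.9]
 [  0.    0.    1. ]]
loose_dish 0.97 [524.9 -89.2] [84.6 84.6] 7.9 [ 228   49   91   97 6332]
loose_dish 0.7 [381.   92.2] [ 17.4 147.1] 3.1 [  36  219  135   16 1386]
tray 0.91 [480.1 -54.3] [263.3 536.3] 2.9 [     0      0    522    260 114117]
```

View pics/w1.png

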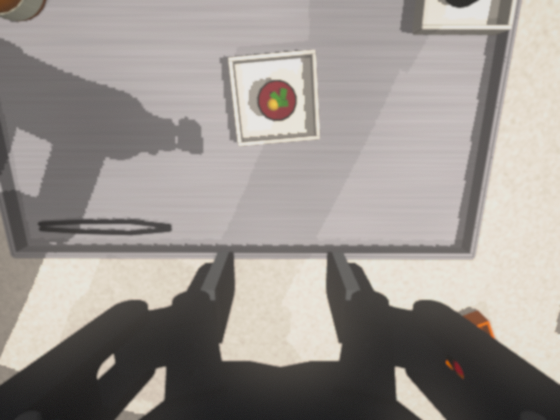

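The wrist view shows the loose dish upright at px (275,98), with about 5° of yaw to the tray. The fingers can come down in front of it between the dish and the near rim, clear of the tweezers at px (105,227).

Emit:
apply_moves:
  targets:
    - {"translation":[0,-0.057,0.4],"twist":0,"hand":0.5}
    - {"translation":[0,0,0.45],"twist":0,"hand":0.5}
    - {"translation":[0,0,0.45],"twist":0,"hand":0.5}
    - {"translation":[0,0,0.43],"twist":0,"hand":0.5}
    - {"translation":[0,0,0.3],"twist":0,"hand":0.5}
    - {"translation":[0,0,0.15],"twist":0,"hand":0.5}
    - {"translation":[0,0,0.05],"twist":0,"hand":0.5}
    - {"translation":[0,0,0],"twist":0,"hand":0.5}

```text
time: 3.65
tool_pos: [0.4396, -0.0941, 0.03]
tool_rot: [-0.0, 1.0, 0.027, -0.001]
contact_force: [0.3, 0.5, -0.6]
gripper_width: 0.503
grasp_force: 0.0
```

```bash
python3 - <<'E'
from h import *
print(go(.44,-.094,.03,3),state()["contact_force"].round(1))
a=save("side","pics/s1.png")
a=cv2.imread("pics/s1.png")[140:340,180:400]; b=save("wrist","pics/w2.png")
c=cv2.resize(a,None,fx=2.5,fy=2.5,interpolation=2); b=cv2.resize(cv2.imread("pics/w2.png"),(240,180)); o=np.zeros((500,790,3),np.uint8); o[:,:550]=c;o[:180,550:]=b; cv2.imwrite("pics/c1.png",o)
E
```

```text
(array([ 0.004, -0.001, -0.   ]), np.float64(0.017), 'cur', array([ 0.4396, -0.0941,  0.03  ]), np.float64(3.1)) [ 0.3  0.5 -0.6]
```

View pics/c1.png

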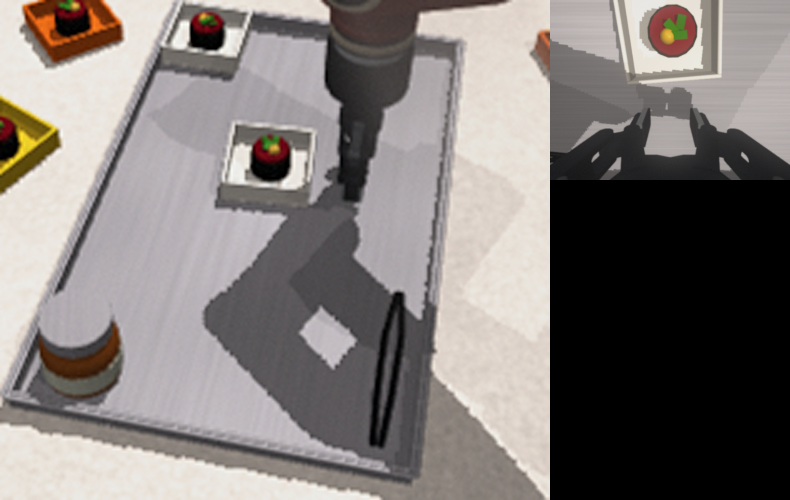

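The fingertips are just above the tray floor at crop px (350,195), clear of the dish. Now pushing towards the far rim.

Emit:
apply_moves:
  targets:
    - {"translation":[0.1,0,0],"twist":0,"hand":0.5}
    - {"translation":[0.08,0,0],"twist":0,"hand":0.5}
    - {"translation":[0.07,0,0],"twist":0,"hand":0.5}
    - {"translation":[0.07,0,0],"twist":0,"hand":0.5}
    - {"translation":[0.07,0,0],"twist":0,"hand":0.5}
    - {"translation":[0.07,0,0],"twist":0,"hand":0.5}
    - {"translation":[0.07,0,0],"twist":0,"hand":0.5}
    - {"translation":[0.06,0,0],"twist":0,"hand":0.5}

```text
time: 4.55
tool_pos: [0.4993, -0.0909, 0.0301]
tool_rot: [-0.0, 1.0, 0.027, 0.0]
contact_force: [-2.4, 0.1, 2.3]
gripper_width: 0.501
grasp_force: 1.4
```

Emit:
apply_moves:
  targets:
    - {"translation":[0.07,0,0],"twist":0,"hand":0.5}
    - {"translation":[0.07,0,0],"twist":0,"hand":0.5}
    - {"translation":[0.07,0,0],"twist":0,"hand":0.5}
    - {"translation":[0.07,0,0],"twist":0,"hand":0.5}
    - {"translation":[0.07,0,0],"twist":0,"hand":0.5}
    - {"translation":[0.05,0,0],"twist":0,"hand":0.5}
    - {"translation":[0.04,0,0],"twist":0,"hand":0.5}
    - {"translation":[0.02,0,0],"twist":0,"hand":0.5}

```text
time: 5.35
tool_pos: [0.545, -0.0884, 0.0304]
tool_rot: [0.0, 1.0, 0.027, -0.0]
contact_force: [-3.1, 0.3, 2.3]
gripper_width: 0.501
grasp_force: 1.5
```

```bash
python3 - <<'E'
from h import *
print(go(.44,-.094,.03,3),state()["contact_force"].round(1))
c=cal("wrist"); im=save("wrist","pics/w3.png")
for q in ["loose_dish"]:
    for r in regions_of("wrist",q)[:3]:
        m=np.array(r["pixels"]); rr,st=quad(m,c,.028); print(q,round(r["score"],2),np.round(rr[0],1),np.round(rr[1],1),round(rr[2],1),st)
c=cal("top");im=save("top","pics/t3.png")
for r in regions_of("top","loose_dish")[:3]:
        m=np.array(r["pixels"]); rr,st=quad(m,c,.028); print(q,round(r["score"],2),np.round(rr[0],1),np.round(rr[1],1),round(rr[2],1),st)
E
```

```text
(array([-1.052e+00, -1.000e-03,  4.000e-03]), np.float64(0.016), 'cur', array([ 0.545 , -0.0884,  0.0304]), np.float64(3.09)) [-3.1  0.3  2.3]
loose_dish 0.91 [599.4 -88.4] [84.  83.7] 2.9 [  165    33   249   232 43281]
```

View pics/w3.png

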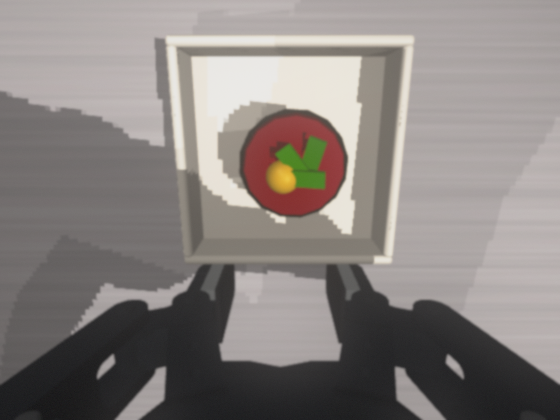

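The dish squared up to 2.9° yaw, with both fingertips on its near wall. About 31 mm remain to the rim.

Emit:
apply_moves:
  targets:
    - {"translation":[0.04,0,0],"twist":0,"hand":0.5}
    - {"translation":[0.05,0,0],"twist":0,"hand":0.5}
    - {"translation":[0.05,0,0],"twist":0,"hand":0.5}
    - {"translation":[0.05,0,0],"twist":0,"hand":0.5}
    - {"translation":[0.03,0,0],"twist":0,"hand":0.5}
    - {"translation":[0.02,0,0],"twist":0,"hand":0.5}
    - {"translation":[0.01,0,0],"twist":0,"hand":0.5}
    - {"translation":[0.01,0,0],"twist":0,"hand":0.5}

```text
time: 6.35
tool_pos: [0.5706, -0.0871, 0.0304]
tool_rot: [0.0, 1.0, 0.027, -0.0]
contact_force: [-4.6, -0.9, 3.4]
gripper_width: 0.501
grasp_force: 2.3
```

Emit:
apply_moves:
  targets:
    - {"translation":[0.01,0,0],"twist":0,"hand":0.5}
    - {"translation":[0.01,0,0],"twist":0,"hand":0.5}

```text
time: 6.55
tool_pos: [0.5726, -0.087, 0.0304]
tool_rot: [0.0, 1.0, 0.027, -0.0]
contact_force: [-5.2, -0.2, 3.7]
gripper_width: 0.501
grasp_force: 2.3
```

Emit:
apply_moves:
  targets:
    - {"translation":[0.01,0,0],"twist":0,"hand":0.5}
    - {"translation":[0.01,0,0],"twist":0,"hand":0.5}

```text
time: 6.75
tool_pos: [0.5747, -0.0869, 0.0304]
tool_rot: [0.0, 1.0, 0.027, -0.0]
contact_force: [-4.0, -0.4, 4.6]
gripper_width: 0.502
grasp_force: 2.4
```

Emit:
apply_moves:
  targets:
    - {"translation":[0.01,0,0],"twist":0,"hand":0.5}
    - {"translation":[0.01,0,0],"twist":0,"hand":0.5}

```text
time: 6.95
tool_pos: [0.5767, -0.0867, 0.0303]
tool_rot: [-0.0, 1.0, 0.027, 0.0]
contact_force: [-4.2, -0.5, 3.6]
gripper_width: 0.501
grasp_force: 2.2
```

```bash
python3 - <<'E'
from h import *
print(state()["tool_pos"].round(4),state()["contact_force"].round(1))
c=cal("wrist"); im=save("wrist","pics/w4.png")
for r in regions_of("wrist","loose_dish")[:2]:
        m=np.array(r["pixels"]); rr,st=quad(m,c,.028); print(round(r["score"],2),np.round(rr[0],1),np.round(rr[1],1),round(rr[2],1),st)
E
```

```text
[ 0.5767 -0.0867  0.0303] [-4.2 -0.5  3.6]
0.64 [631.  -86.5] [83.9 84. ] 3.3 [  165    33   249   232 43312]
0.23 [605.6 -84.7] [149.3 251.9] 3.1 [     0      8    560    375 114069]
```

View pics/w4.png

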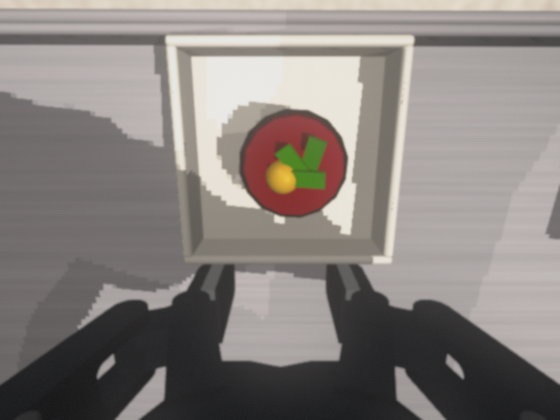

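```bash
python3 - <<'E'
from h import *
c=cal("wrist"); im=cv2.cvtColor(cv2.imread("pics/w4.png"),cv2.COLOR_BGR2GRAY)
print(im[0:60,440:470].mean(1).round().astype(int)); print(im[25:50,280:300].mean(1).round().astype(int))
for r,z in [(33,.022),(44,.003),(35.5,.022),(36.5,.028)]: print(r,z,at(c,(290,r),z).round(4))
E
```

```text
[215 216 216 216 216 216 215 215 214 206 183 160 153 158 162 166 169 172
 171 164 154 144 136 133 139 150 158 162 164 164 162 157 150 141 131 117
 100  90  86  85  85  86  85  84  86 100 128 154 165 167 167 166 166 165
 165 164 164 165 166 166]
[167 174 176 176 173 169 162 155 152 164 191 214 223 227 229 229 227 223
 215 203 184 161 138 125 122]
33 0.022 [ 0.6745 -0.0848  0.022 ]
44 0.003 [ 0.6746 -0.0853  0.003 ]
35.5 0.022 [ 0.6737 -0.0848  0.022 ]
36.5 0.028 [ 0.6722 -0.0847  0.028 ]
```

The dish is about 1 mm from the rim (dish edge at row 35, rim face at rows 36–45). I'll press on gently.

Emit:
apply_moves:
  targets:
    - {"translation":[0.008,0,0],"twist":0,"hand":0.5}
    - {"translation":[0,0,0],"twist":0,"hand":0.5}

```text
time: 7.25
tool_pos: [0.5773, -0.0867, 0.0302]
tool_rot: [-0.0, 1.0, 0.027, -0.0]
contact_force: [-4.0, -0.4, 2.7]
gripper_width: 0.498
grasp_force: 2.2
```

Emit:
apply_moves:
  targets:
    - {"translation":[0.007,0,0],"twist":0,"hand":0.5}
    - {"translation":[0,0,0],"twist":0,"hand":0.5}

```text
time: 7.45
tool_pos: [0.5774, -0.0867, 0.0302]
tool_rot: [-0.0, 1.0, 0.027, -0.001]
contact_force: [-7.5, -0.7, 5.8]
gripper_width: 0.501
grasp_force: 3.6
```

Contact made: TCP stopped at 0.5774 and the force rose. Backing off, rising and going round to the dish's left side.

Emit:
apply_moves:
  targets:
    - {"translation":[-0.05,0,0],"twist":0,"hand":0.45}
    - {"translation":[-0.15,0,0],"twist":0,"hand":0.45}
    - {"translation":[0,0,-0.35],"twist":0,"hand":0.45}
    - {"translation":[0,0,-0.35],"twist":0,"hand":0.45}
    - {"translation":[0,-0.362,0],"twist":0,"hand":0.45}
    - {"translation":[0,-0.362,0],"twist":0,"hand":0.45}
    - {"translation":[0.345,0,0],"twist":0,"hand":0.45}
    - {"translation":[0.345,0,0],"twist":0,"hand":0.45}

```text
time: 8.25
tool_pos: [0.6236, -0.0101, 0.0999]
tool_rot: [-0.0, 1.0, 0.028, 0.001]
contact_force: [0.7, -0.8, 0.3]
gripper_width: 0.447
grasp_force: 0.0
```

Emit:
apply_moves:
  targets:
    - {"translation":[0,0,0],"twist":0.98,"hand":0.45}
    - {"translation":[0,0,0],"twist":0.98,"hand":0.45}
    - {"translation":[0,0,0],"twist":0.98,"hand":0.45}
    - {"translation":[0,0,0],"twist":0.98,"hand":0.45}
    - {"translation":[0,0,0],"twist":0.98,"hand":0.45}
    - {"translation":[0,0,0],"twist":0.98,"hand":0.45}
    - {"translation":[0,0,0],"twist":0.98,"hand":0.45}
    - {"translation":[0,0,0],"twist":0.98,"hand":0.45}

```text
time: 9.05
tool_pos: [0.6238, -0.0115, 0.1002]
tool_rot: [-0.001, 0.933, -0.359, 0.001]
contact_force: [0.5, 0.0, 0.3]
gripper_width: 0.453
grasp_force: 0.0
```

Emit:
apply_moves:
  targets:
    - {"translation":[0,0,0],"twist":0.98,"hand":0.45}
    - {"translation":[0,0,0],"twist":0.98,"hand":0.45}
    - {"translation":[0,0,0],"twist":0.98,"hand":0.45}
    - {"translation":[0,0,0],"twist":0.98,"hand":0.45}
    - {"translation":[0,0,0],"twist":0.98,"hand":0.45}
    - {"translation":[0,0,0],"twist":0.98,"hand":0.45}
    - {"translation":[0,0,0],"twist":0.98,"hand":0.45}
    - {"translation":[0,0,0],"twist":0.98,"hand":0.45}

```text
time: 9.85
tool_pos: [0.6238, -0.0115, 0.1002]
tool_rot: [-0.001, 0.725, -0.688, 0.001]
contact_force: [-0.2, 0.6, 0.9]
gripper_width: 0.453
grasp_force: 0.0
```

```bash
python3 - <<'E'
from h import *
print(go(.6224,-.0119,.03,-86.9))
c=cal("wrist"); im=save("wrist","pics/w5.png")
for r in regions_of("wrist","loose_dish")[:3]:
        m=np.array(r["pixels"]); rr,st=quad(m,c,.028); print(round(r["score"],2),np.round(rr[0],1),np.round(rr[1],1),round(rr[2],1),st)
E
```

```text
(array([0.003, 0.014, 0.702]), np.float64(-0.016), 'cur', array([ 0.6238, -0.0115,  0.1002]), np.float64(-86.99))
0.69 [631.7 -86.8] [84.1 84.1] 2.6 [  194    17   161   162 19643]
0.62 [630.4 -88.6] [39.3 39.2] 3.0 [ 241   61   72   76 4335]
```

View pics/w5.png

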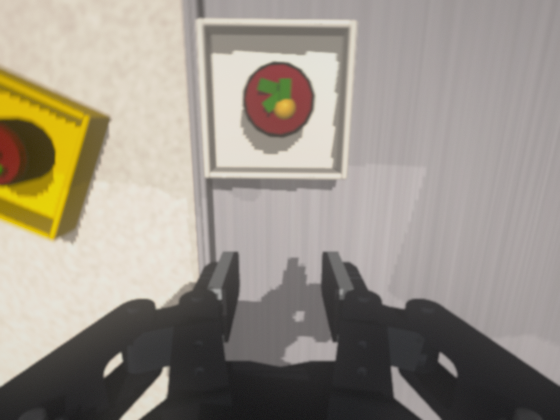

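The dish lies flat along the far rim (px column 200). The fingers at px (225,275) and (340,275) will come down behind its left wall, clear of the rim.

Emit:
apply_moves:
  targets:
    - {"translation":[0,0.03,0.35],"twist":0,"hand":0.45}
    - {"translation":[0,0,0.25],"twist":0,"hand":0.45}
    - {"translation":[0,0,0.1],"twist":0,"hand":0.45}
    - {"translation":[0.08,0,0],"twist":0,"hand":0.45}
    - {"translation":[0.06,0,0],"twist":0,"hand":0.45}
    - {"translation":[0.06,0,0],"twist":0,"hand":0.45}
    - {"translation":[0.06,0,0],"twist":0,"hand":0.45}
    - {"translation":[0.06,0,0],"twist":0,"hand":0.45}

```text
time: 10.75
tool_pos: [0.6231, -0.0435, 0.0322]
tool_rot: [-0.002, 0.727, -0.687, 0.0]
contact_force: [-1.5, 4.6, 5.3]
gripper_width: 0.45
grasp_force: 2.9
```

Emit:
apply_moves:
  targets:
    - {"translation":[0.06,0,0],"twist":0,"hand":0.45}
    - {"translation":[0.06,0,0],"twist":0,"hand":0.45}
    - {"translation":[0.06,0,0],"twist":0,"hand":0.45}
    - {"translation":[0.06,0,0],"twist":0,"hand":0.45}
    - {"translation":[0.06,0,0],"twist":0,"hand":0.45}
    - {"translation":[0.06,0,0],"twist":0,"hand":0.45}
    - {"translation":[0.05,0,0],"twist":0,"hand":0.45}
    - {"translation":[0.04,0,0],"twist":0,"hand":0.45}

```text
time: 11.55
tool_pos: [0.6254, -0.0881, 0.0322]
tool_rot: [-0.001, 0.727, -0.687, -0.0]
contact_force: [-2.4, 7.3, 6.3]
gripper_width: 0.45
grasp_force: 3.5
```

```bash
python3 - <<'E'
from h import *
print(go(.6224,-.0119,.03,-86.9),state()["contact_force"].round(1))
c=cal("wrist"); im=save("wrist","pics/w6.png")
for r in regions_of("wrist","loose_dish")[:4]:
        m=np.array(r["pixels"]); rr,st=quad(m,c,.028); print(round(r["score"],2),np.round(rr[0],1),np.round(rr[1],1),round(rr[2],1),st)
E
```

```text
(array([-0.762, -0.013,  0.022]), np.float64(0.02), 'cur', array([ 0.6254, -0.0881,  0.0322]), np.float64(-86.79)) [-2.4  7.3  6.3]
0.62 [ 633.9 -141.2] [83.7 83.6] 3.2 [  143    35   244   228 41605]
```

View pics/w6.png

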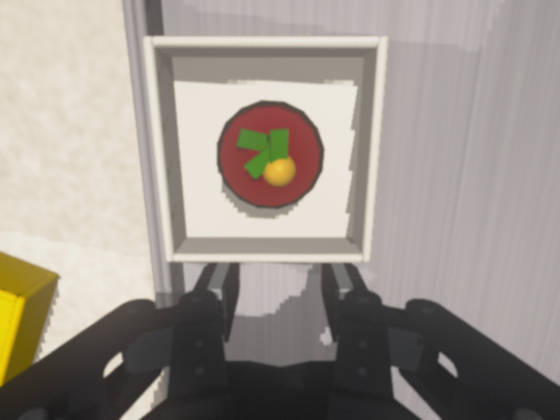

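The dish is still flat to the rim and sliding at y ≈ −141, with about 40 mm to go. I'll push 32 mm and look again.

Emit:
apply_moves:
  targets:
    - {"translation":[0.04,0,0],"twist":0,"hand":0.45}
    - {"translation":[0.05,0,0],"twist":0,"hand":0.45}
    - {"translation":[0.05,0,0],"twist":0,"hand":0.45}
    - {"translation":[0.05,0,0],"twist":0,"hand":0.45}
    - {"translation":[0.05,0,0],"twist":0,"hand":0.45}
    - {"translation":[0.04,0,0],"twist":0,"hand":0.45}
    - {"translation":[0.03,0,0],"twist":0,"hand":0.45}
    - {"translation":[0.01,0,0],"twist":0,"hand":0.45}

```text
time: 12.45
tool_pos: [0.6271, -0.1203, 0.0318]
tool_rot: [-0.001, 0.727, -0.687, -0.0]
contact_force: [-2.2, 6.4, 5.7]
gripper_width: 0.447
grasp_force: 3.1
```

```bash
python3 - <<'E'
from h import *
print(go(.6224,-.0119,.03,-86.9),state()["contact_force"].round(1))
c=cal("wrist"); im=save("wrist","pics/w7.png")
for r in regions_of("wrist","loose_dish")[:4]:
        m=np.array(r["pixels"]); rr,st=quad(m,c,.028); print(round(r["score"],2),np.round(rr[0],1),np.round(rr[1],1),round(rr[2],1),st)
g=cv2.cvtColor(im,cv2.COLOR_RGB2GRAY)
for cc in (200,270,340): print(g[0:52,cc-8:cc+8].mean(1).round().astype(int))
E
```

```text
(array([-1.085, -0.014,  0.018]), np.float64(0.022), 'cur', array([ 0.6271, -0.1203,  0.0318]), np.float64(-86.77)) [-2.2  6.4  5.7]
0.75 [ 635.6 -173.6] [83.9 83.7] 3.2 [  142    34   247   229 42358]
[227 224 223 225 228 229 229 228 226 221 211 193 173 153 135 124 120 120
 119 119 119 119 118 118 118 117 116 116 116 115 112 111 110 112 125 158
 194 215 223 225 225 223 218 209 192 172 150 131 118 113 113 113]
[227 223 222 225 228 230 230 230 229 226 220 209 191 168 146 130 124 122
 122 122 122 121 121 121 121 120 120 119 119 117 116 114 114 115 130 166
 205 223 228 229 230 228 222 216 211 198 175 150 129 120 118 118]
[226 221 220 224 228 229 229 229 229 226 222 215 203 182 156 134 123 120
 120 120 120 119 119 119 119 118 118 118 118 118 119 119 117 117 130 165
 205 223 229 230 230 229 228 224 217 207 185 157 133 121 118 118]
```

View pics/w7.png

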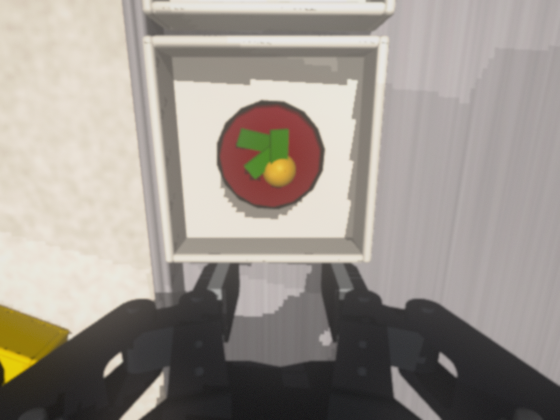

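```bash
python3 - <<'E'
from h import *
c=cal("wrist")
for u,r in [(200,12.3),(270,13.0),(340,13.9)]: print(np.linalg.norm(at(c,(u,r),.028)-at(c,(u,34.9),.028))*1000)
E
```

```text
6.775750279439282
6.5530568622716
6.293847704445032
```

The gap to the set dish is about 6.5 mm (its edge at row 13, ours at row 35). Closing slowly.

Emit:
apply_moves:
  targets:
    - {"translation":[0.01,0,0],"twist":0,"hand":0.45}
    - {"translation":[0.015,0,0],"twist":0,"hand":0.45}
    - {"translation":[0.015,0,0],"twist":0,"hand":0.45}
    - {"translation":[0.01,0,0],"twist":0,"hand":0.45}
    - {"translation":[0.005,0,0],"twist":0,"hand":0.45}
    - {"translation":[0,0,0],"twist":0,"hand":0.45}

```text
time: 13.15
tool_pos: [0.6273, -0.1257, 0.0317]
tool_rot: [-0.001, 0.727, -0.687, 0.0]
contact_force: [-1.2, 4.9, 4.6]
gripper_width: 0.45
grasp_force: 2.7
```

```bash
cat > look.py <<'E'
from h import *
import sys
print(state()["tool_pos"].round(4),state()["contact_force"].round(1))
im=save("wrist","pics/%s.png"%sys.argv[1]); c=cal("wrist")
g=cv2.cvtColor(im,cv2.COLOR_RGB2GRAY)
for cc in (200,270,340): print(g[15:52,cc-8:cc+8].mean(1).round().astype(int))
E
python3 look.py w8
```

```text
[ 0.6273 -0.1257  0.0317] [-1.2  4.9  4.6]
[228 227 226 224 221 221 225 228 229 228 226 223 216 204 185 164 143 126
 121 133 164 199 217 223 225 224 218 210 202 189 171 151 133 121 116 115
 116]
[228 228 227 224 218 217 223 228 229 229 229 228 225 218 207 187 162 139
 127 137 170 206 223 228 229 230 229 227 223 214 198 174 148 129 122 120
 120]
[230 230 230 227 222 221 225 228 229 230 230 229 226 222 215 202 180 152
 132 137 171 208 224 229 230 230 230 228 223 217 206 184 157 134 123 121
 120]
```

Emit:
apply_moves:
  targets:
    - {"translation":[0.006,0,0],"twist":0,"hand":0.45}
    - {"translation":[0,0,0],"twist":0,"hand":0.45}

```text
time: 13.4
tool_pos: [0.6273, -0.1263, 0.0317]
tool_rot: [-0.001, 0.727, -0.687, -0.0]
contact_force: [-1.9, 5.4, 4.5]
gripper_width: 0.451
grasp_force: 2.8
```

Emit:
apply_moves:
  targets:
    - {"translation":[0.004,0,0],"twist":0,"hand":0.45}
    - {"translation":[0,0,0],"twist":0,"hand":0.45}

```text
time: 13.6
tool_pos: [0.6274, -0.1265, 0.0317]
tool_rot: [-0.001, 0.727, -0.687, -0.0]
contact_force: [-0.9, 6.4, 5.1]
gripper_width: 0.454
grasp_force: 2.9
```

```bash
python3 look.py w9
```

```text
[ 0.6274 -0.1265  0.0317] [-0.9  6.4  5.1]
[229 229 229 228 226 223 219 219 223 227 228 228 226 222 216 206 188 170
 152 152 178 207 218 224 225 225 223 217 207 190 171 150 132 121 116 116
 116]
[228 229 228 228 228 228 227 226 226 227 229 229 229 229 226 221 213 196
 174 162 179 209 224 228 229 228 226 223 220 214 198 174 149 130 122 121
 120]
[230 230 230 230 230 229 228 225 225 228 229 230 230 229 227 223 217 207
 187 170 179 208 224 229 230 230 229 228 224 217 207 185 157 133 123 121
 121]
```

Emit:
apply_moves:
  targets:
    - {"translation":[0.004,0,0],"twist":0,"hand":0.45}
    - {"translation":[0,0,0],"twist":0,"hand":0.45}

```text
time: 13.85
tool_pos: [0.6274, -0.1268, 0.0316]
tool_rot: [-0.001, 0.727, -0.687, -0.0]
contact_force: [-1.0, 7.1, 5.0]
gripper_width: 0.449
grasp_force: 3.2
```

```bash
python3 look.py w10
```

```text
[ 0.6274 -0.1268  0.0316] [-1.   7.1  5. ]
[229 229 229 228 227 226 225 224 224 226 228 229 228 225 219 209 193 174
 157 155 180 207 219 224 226 225 223 217 207 191 171 150 131 120 117 116
 116]
[226 229 229 228 228 227 226 223 223 226 229 229 229 227 225 222 214 199
 178 164 179 209 223 228 229 228 224 218 214 210 197 174 149 130 123 121
 121]
[230 230 230 230 230 230 228 226 225 228 229 230 230 229 228 224 217 208
 189 171 179 208 224 229 230 230 230 228 224 217 207 186 158 134 123 121
 121]
```

The edges now touch: the seam stays unchanged while the force rises. Retreating and checking from above.

Emit:
apply_moves:
  targets:
    - {"translation":[-0.03,0,0],"twist":0,"hand":0.45}
    - {"translation":[-0.2,0,0],"twist":0,"hand":0.45}
    - {"translation":[0,0,-0.3],"twist":0,"hand":0.45}
    - {"translation":[0,0,-0.45],"twist":0,"hand":0.45}
    - {"translation":[0,0,-0.45],"twist":0,"hand":0.45}
    - {"translation":[0.2,0,0],"twist":0,"hand":0.45}
    - {"translation":[0,0,0],"twist":0,"hand":0.45}

```text
time: 14.6
tool_pos: [0.6278, -0.1258, 0.1527]
tool_rot: [-0.001, 0.727, -0.687, 0.002]
contact_force: [-0.6, 1.1, -0.4]
gripper_width: 0.446
grasp_force: 0.0
```

```bash
python3 - <<'E'
from h import *
c=cal("wrist"); im=save("wrist","pics/w11.png"); print(c[1].round(3))
for r in regions_of("wrist","loose_dish")[:4]:
        m=np.array(r["pixels"]); rr,st=quad(m,c,.028); print(round(r["score"],2),np.round(rr[0],1),np.round(rr[1],1),round(rr[2],1),st)
b=cv2.imread("pics/w11.png"); y=slice(0,260); cv2.imwrite("pics/w11c.png",cv2.resize(b[0:300,80:480],(800,600),interpolation=2))
E
```

```text
[[-0.998  0.055  0.011  0.632]
 [-0.056 -0.961 -0.273 -0.195]
 [-0.004 -0.273  0.962  0.272]
 [ 0.     0.     0.     1.   ]]
```

View pics/w11c.png

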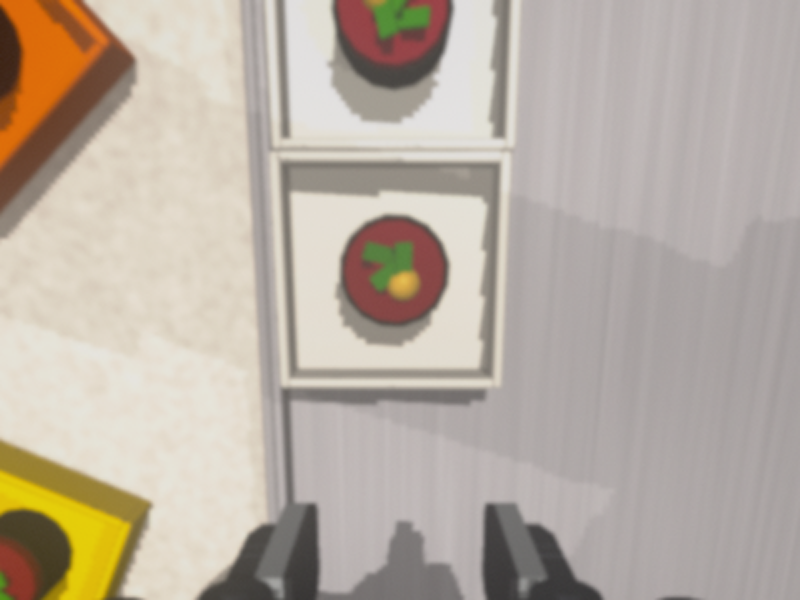

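```bash
python3 - <<'E'
from h import *
from numpy import *
c=cal("wrist"); g=cv2.cvtColor(cv2.imread("pics/w11.png"),cv2.COLOR_BGR2GRAY).astype(float)
R=c[1][:2,:2]
for r in (80,95,110,130,150,165,180,205,215,225): print(r,g[r-1:r+2,200:235].mean(0).astype(int))
E
```

```text
80 [210 211 208 199 182 168 165 165 159 152 152 161 171 179 189 204 214 213
 201 181 167 161 158 156 158 161 162 164 163 163 164 164 164 164 164]
95 [211 209 208 205 195 178 167 165 163 157 151 153 163 174 182 195 210 216
 213 194 164 133 120 121 135 154 168 174 174 172 169 167 165 164 164]
110 [210 211 213 214 213 200 181 168 165 162 155 151 155 165 173 180 194 212
 216 210 187 155 130 122 135 169 203 218 222 222 223 223 223 223 223]
130 [214 213 213 212 213 210 199 181 168 165 162 155 150 155 166 174 182 196
 212 216 209 184 153 128 123 139 173 206 219 221 222 222 222 222 221]
150 [213 214 215 216 216 214 211 198 181 169 165 162 155 150 156 166 174 181
 196 212 216 207 182 149 127 125 143 178 208 219 221 221 221 221 221]
165 [218 217 217 217 218 218 217 213 199 180 169 165 160 153 151 158 169 174
 182 199 214 214 201 173 142 124 128 154 190 213 219 221 221 221 221]
180 [210 211 211 212 213 213 213 210 205 190 175 168 164 158 151 151 161 170
 173 181 201 213 211 193 163 136 124 136 167 200 216 220 220 220 220]
205 [221 221 221 220 216 212 210 209 209 207 198 183 177 176 173 165 163 170
 180 178 162 135 114 109 124 150 172 182 183 183 184 185 185 186 185]
215 [221 221 221 219 217 214 212 211 210 208 202 189 178 176 175 169 163 166
 175 181 172 147 122 109 115 139 165 180 183 184 184 185 185 186 185]
225 [224 223 223 222 218 214 212 211 212 213 210 201 186 176 175 172 164 162
 171 180 178 159 132 112 110 127 154 174 183 183 183 184 185 185 185]
```

```bash
python3 - <<'E'
from h import *
c=cal("wrist"); u=np.array([np.cos(np.radians(3.1)),np.sin(np.radians(3.1))])
def d(uv,z): return (at(c,uv,z)[:2]@u*1000).round(2)
print("dish edge",[d((x,r),.028) for x,r in [(216,110),(217,130),(218,150),(219.7,180)]])
print("rim inner top",[d((x,r),.022) for x,r in [(220.3,205),(220.8,215),(221.2,225)]])
print("rim inner bot",[d((x,r),.003) for x,r in [(224.5,205),(225,215),(225.6,225)]])
print("rim outer",[d((x,r),.022) for x,r in [(205.5,110),(206.5,130),(207.5,150),(209,180),(210.6,205),(211.7,225)]])
g=cv2.cvtColor(cv2.imread("pics/w5.png"),cv2.COLOR_BGR2GRAY)
for r in (40,80,120,160,185,195,210): print(r,g[r-1:r+2,178:222].mean(0).astype(int))
E
```

```text
dish edge [np.float64(663.13), np.float64(663.11), np.float64(663.1), np.float64(662.93)]
rim inner top [np.float64(664.51), np.float64(664.51), np.float64(664.58)]
rim inner bot [np.float64(664.52), np.float64(664.49), np.float64(664.37)]
rim outer [np.float64(671.72), np.float64(671.83), np.float64(671.94), np.float64(672.12), np.float64(672.0), np.float64(672.04)]
40 [211 209 207 205 200 190 180 170 165 164 163 159 155 152 152 156 162 171
 185 200 211 216 216 209 194 172 148 129 115 109 109 112 120 127 135 140
 142 142 142 142 142 142 142 142]
80 [211 210 210 210 210 211 209 202 190 176 168 167 166 163 156 152 151 158
 166 175 187 201 214 219 219 214 197 172 147 128 119 117 124 146 175 202
 217 222 224 225 225 224 224 224]
120 [206 205 205 207 209 212 214 215 214 210 199 183 171 167 168 165 159 153
 153 160 166 172 180 195 212 220 221 215 197 169 142 125 120 120 127 148
 180 209 221 224 224 225 225 225]
160 [215 214 212 211 211 212 213 213 213 213 212 212 207 193 176 169 169 167
 161 154 152 159 168 172 176 189 207 218 219 212 194 165 138 123 119 120
 127 153 190 214 222 223 223 224]
185 [216 216 215 216 215 216 217 217 217 217 216 216 216 215 205 186 171 169
 169 164 156 150 153 164 172 170 160 144 124 108 101  98  97  99 108 115
 119 117 116 115 114 114 113 113]
195 [217 217 218 219 219 219 218 218 217 216 215 215 214 213 208 194 177 169
 169 167 160 152 149 158 168 172 167 153 135 116 106 104 105 110 128 156
 175 181 181 180 179 179 178 178]
210 [222 222 222 222 222 222 223 223 222 220 216 215 214 215 214 208 193 175
 169 171 172 169 163 159 167 179 183 177 161 139 117 108 105 106 114 134
 160 175 180 180 180 178 177 177]
```

```bash
python3 - <<'E'
from h import *
K,T=cal("wrist"); T=T.copy(); T[:3,3]+=np.array([.6238,-.0115,.1002])-state()["tool_pos"]; c=(K,T)
u=np.array([np.cos(np.radians(3.1)),np.sin(np.radians(3.1))])
def d(uv,z): return (at(c,uv,z)[:2]@u*1000).round(2)
for r,o,i in [(80,186,198.6),(120,188.5,201),(160,191.1,203.4)]: print(d((o,r),.022),d((i,r),.028),d((o,r),.022)-d((i,r),.028))
E
```

```text
675.28 666.87 8.409999999999968
675.49 666.91 8.580000000000041
675.65 666.95 8.699999999999932
```

```bash
python3 -c "
from plant import *
print(job_done())"
```

```text
the job is handed in; nothing more can be done
None
```

The loose dish now sits flat against the far rim and touching the corner dish in one straight row; it was only ever slid, and the job is handed in at about 15 s. The corner dish shifted by at most a few tenths of a millimetre at contact, and the arm never went near the jar or tweezers.

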